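# Gauge a small cheese and hold the inspection lamp's shutter half open

### The arm

A 6-joint arm with a two-finger parallel gripper is mounted at the origin on the work surface. World frame = base frame: x ahead of the robot, y to its left, z up, the work surface at z = 0. Lengths are in m, angles in rad, forces in N, time in s.
With the tool pointing down it reaches from about 0.325 to 0.775 m from the base axis. Payload 9.3 kg.
Tool frame: the origin (TCP) lies at the very end of the fingers, on their centre line; the grasp point (between the pads) lies 19 mm behind it; z points along the fingers, y is the line along which they close (so a half turn about z gives the same grasp; the last joint's range is limited). The gripper opens to 85 mm and grips with 20 to 120 N. Pads are 22 mm wide; open, the fingers measure 114 mm over their backs; the gripper's body (76 mm by 85 mm) begins 54 mm behind the grasp point. The pads swing forward as they close: fully open they stand 13 mm farther back than shut.
Start: joints at [-1.396, 0.259, 0.021, 1.334, 0, 1.418], TCP at [0.177, -0.521, 0.231] pointing down, gripper open.
Joint ranges: [-3.04, 3.04], [-0.91, 1.82], [-1.04, 1.36], [-1.92, 1.95], [-1.52, 1.45], [-3.14, 3.14]. Speed limits (rad/s): [2.22, 2.22, 2.79, 3.14, 3.14, 3.14].

### API

Orientations are given as a unit quaternion [w, x, y, z].
In Python, from rig import read_state, viewer, order, nets gives the robot as it stands.
- The arm moves only by the tool jog_arm, never from a script. Its argument "targets" is text: rows parted by semicolons, each of 7 numbers parted by spaces: the opening in per cent of the stroke, from 0 (shut) to 100 (fully open), then the shift along the tool's x, y, z in m, then the turn, a rotation vector about the tool's x, y, z in degrees. A call has 1 to 8 rows; each row is the pose to reach, as a shift and turn from the pose commanded when the call began, along the tool's axes at that moment; what a row does not reach only later rows make up. A row lasts 1/8 s, in which the tool goes at most 62.5 mm and 10.7 degrees, less where a joint would pass 70% of its speed; a pose out of reach is approached as far as the arm can. A call with a gripper value outside its range is refused whole. The fingers move at their own pace and stop on an object; "newtons" is the grip in N (left out, the last holds). Time passes only in rows, so rows that repeat a pose let the fingers close. It gives the time, the measured TCP pose, the force, the opening and the grip force at its end, in the units of the state.
- read_state(): the state, without advancing time (a new reading comes with each control period).
- viewer.get_image(name): name is "side" or "top" or "wrist"; returns a dict with "frame" (420x560x3 uint8, red, green, blue), "camera_matrix" (3x3 intrinsics, pixels), "xyz" and "rotation" of the camera in the world. Camera axes: x right, y down, z forward; pixel columns grow to the right and rows downward; lengths in m; the calibration is good to about 2 mm. A picture is of the moment at which its call begins. There is no depth.
- order.hand_in(): hands the job in; it is judged then, once.
Trained networks look in a picture, given as the dict that the camera call returned (one of the last four; its "shot" number tells which), for a name from the list of things; names that differ only in an ending like _2 or _b are one class to them, and where a whole thing is asked for, a point or a joint stands for the part that bears it (a point fixed in the world has none). Each returns a list of dicts, best first, with "confidence" (0 to 1); they miss things now and then, are a little off and sometimes report something else, mostly with a low value. They report only what shows in the picture. A call takes as long as a camera call. They do not tell look-alikes from the thing itself.
- nets.spot_in(picture, label): "uv" ([column, row] in pixels, amid what is visible of it).
- nets.cut_out(picture, label): "pixels" (420x560 bool, what is visible of it) and "uv" ([column, row] in pixels, amid what is visible of it).
- nets.mark_of(picture, label): "uv" ([column, row] in pixels: a listed point, or the origin of a listed thing).
The state is a dict: "time_s": time; "joints": joint angles; "joint_vel": joint speeds; "tau": joint torques, N m; "tool_pos": TCP position; "tool_rot": TCP orientation; "ft_force": force on the tool from outside, world axes, zero at the start; "wrist_torque": the same for the moment, N m; "grip_width": finger opening in m; "grasp_force": force on a finger pad.
Only numpy, scipy, OpenCV 4.12 (cv2) and the standard library are available. Lean on these libraries where they do the work, as an engineer would, in place of code of your own. Each camera call takes 0.05 s, during which the arm holds its last target. There are 200 camera calls.

### The job

Gauge the small cheese standing on the diameter gauge: slide the gauge's tall moving jaw gently shut until it nips the cheese against the fixed anvil, without squeezing it hard, and leave the jaw closed on it. Then, for the rind inspection, slide the lamp's spring-loaded shutter by its upright handle to half of its travel, where the handle stands beside the middle one of the three pins, and finish while still holding it there, because it springs shut if let go. Leave the other things on the bench where they are.

Things in the scene. Friction and masses are not known exactly. Their poses are not given: they have to be found in the camera images.
- gauge: fixed diameter gauge: aluminium plate 100 x 320 mm, 12 mm thick, lying on the bench; origin under the plate's centre, z up, y along its length. The anvil stands towards its -y end, the sliding jaw towards its +y end, and the jaw closes towards -y
- anvil: fixed upright steel block on the gauge, 70 mm wide, top 62 mm above the bench; its origin is the gauge's origin; its flat measuring face, looking to +y, is at y = -75 mm of the gauge
- jaw (a joint): travel of the gauge's sliding jaw in m: 0 fully open (jaw face 150 mm from the anvil face), growing as the jaw moves to -y of the gauge, limit 0.12; the jaw nips the 90 mm cheese at 0.060. Stiff slide: it takes about 4 N to move and stays where it is left
- jaw_grip (a point): centre of the grip at the top of the sliding jaw, 104 mm above the bench; axes as the gauge's. The grip is an upright steel tab 14 mm along y (travel), 32 mm along x, reaching from 68 to 124 mm above the bench, well above the cheese and anvil; its measuring face is 7 mm to the -y side of this point
- cheese: loose small pale cheese wheel, 90 mm across, 45 mm tall, about 0.3 kg, standing flat on the gauge's plate between anvil and jaw with a gap to each; origin under its centre. Pushed by the jaw it slides along the plate to the anvil (about 2 N more)
- lamp: fixed grey lamp housing 110 x 220 mm, 130 mm tall, behind the gauge; origin under its centre, z up; its window looks to -x of its frame, towards the robot, and is covered by the shutter. On its roof, beside the handle's path, stand three steel pins 7 mm tall, at y = -40, 0 and +40 mm: closed, half and fully open
- shutter (a joint): travel of the steel shutter in m: 0 shut, 0.08 fully open, half 0.040; grows as it slides to +y of the lamp. A spring drives it shut: 1.8 N at 0, 6.6 N at half, 11.4 N fully open
- handle: the sliding steel shutter plate (86 mm wide, 110 mm tall, in front of the lamp's window) with its upright handle on top; its origin is at the lamp's origin when shut and moves with it, so to grip it use the point handle_grip
- handle_grip (a point): centre of the handle where it is gripped, 166 mm above the bench; axes as the lamp's. The handle is an upright tab 14 mm along y (travel), 30 mm along x, from 125 to 183 mm above the bench, just in front of the roof edge and over it; it stands 62 mm to -x of the lamp's centre, at y = -40 mm when shut and y = 0 at half travel
- disc: loose steel setting disc, 36 mm across, 8 mm thick, lying on the gauge's plate beyond the anvil; origin under its centre
- washer: loose steel ring, 32 mm across, 6 mm thick, lying on the lamp's roof; origin under its centre
- brush: loose wooden rind brush, 200 mm long, lying right of the gauge; origin under its middle
- drum: loose darker drum cheese, 72 mm across, 62 mm tall, left of the lamp, not to be gauged; origin under its centre
- jar: loose jar with a steel cap, 64 mm across, 85 mm tall; origin under its centre
- trier: loose cheese trier (T-shaped: wooden grip 92 mm, steel blade 130 mm), lying left of the gauge; origin under the middle of its grip
Not all that is in view belongs to the job. Leave any green or red look-alike of the cheese alone.

How it is judged:
On the way, in this order (a step that is already met when the one before it is completed fails the run):
1. the jaw is closed on the cheese, which presses against the anvil (value of joint jaw between 0.057 and 0.063 m and contact force between cheese and anvil above 1.5 N), for 0.2 s.
2. the shutter is held by its handle at half travel (value of joint shutter between 0.033 and 0.047 m and contact force between the fingers and handle above 2 N), for 0.3 s.
At the end, for the whole second after the job is handed in: The jaw is left closed on the cheese (joint jaw within 3 mm of 0.060), the cheese stands flat on the plate against the anvil (within 4 mm), and the gripper's fingers hold the shutter's handle still at half travel (joint shutter 0.040 within 7 mm) with more than 2 N (all of step 2 and value of joint jaw between 0.057 and 0.063 m and y of cheese in the frame of gauge between -0.034 and -0.026 m and z of cheese in the frame of gauge below 0.018 m and angle between cheese's own z axis and vertical below 0.1 rad and velocity of joint shutter between -0.01 and 0.01 m/s); the arm keeps its last pose, push and grip.
It fails at once if the cheese is squeezed hard (over 45 N) (contact force between cheese and anvil above 45 N).
It fails at once if a bystander is disturbed (moved over 30 mm) (distance of any of disc, washer, brush, drum, jar, trier from where it was at the start of the episode above 0.03 m).
It also fails if it takes over 48 s, if anything falls off the work surface, if the arm or the gripper's body presses on something with over 40 N, if the wrist force passes 120 N, or if a joint passes its speed limit or range.

## Working session

There is one attempt and no reset: what is moved stays moved. The work goes in short steps, Python scripts to look and compute and a tool call to move; the robot and the scene stay as the last step left them, time stands still between calls to the robot, and variables do not carry over. Pictures are saved under pics/ and viewed, at most 10 in all, crops included, and the job is handed in when it is done.

Besides the shell and the picture viewer there is one more tool, called after "Emit:" as name(argument=value, ...) on one line, values as JSON. jog_arm: Moves the arm, as the interface text tells. Its arguments: {"type":"object","properties":{"targets":{"type":"string"},"newtons":{"type":"number"}},"required":["targets"]}

```bash
mkdir -p pics; ls
cat > h.py <<'E'
import numpy as np, cv2
from rig import read_state, viewer, order, nets
from scipy.spatial.transform import Rotation as R
def save(p,n,crop=None,s=1):
    f=p["frame"][:,:,::-1]
    if crop: f=f[crop[1]:crop[3],crop[0]:crop[2]]
    cv2.imwrite("pics/"+n,cv2.resize(np.ascontiguousarray(f),None,fx=s,fy=s,interpolation=cv2.INTER_CUBIC))
def ray(p,uv):
    d=np.linalg.inv(p["camera_matrix"])@np.array([uv[0],uv[1],1.]);r=np.array(p["rotation"])
    if r.shape!=(3,3): r=R.from_quat(np.roll(r,-1)).as_matrix()
    return np.array(p["xyz"]),r@d
def at(p,uv,z):
    o,d=ray(p,uv);return o+d*(z-o[2])/d[2]
def proj(p,X):
    r=np.array(p["rotation"])
    if r.shape!=(3,3): r=R.from_quat(np.roll(r,-1)).as_matrix()
    c=p["camera_matrix"]@(r.T@(np.array(X)-p["xyz"]));return c[:2]/c[2]
E
cat > a.py <<'E'
from h import *
np.set_printoptions(precision=4,suppress=True)
Z=dict(jaw_grip=.104,handle_grip=.166,gauge=0,lamp=0,anvil=0,cheese=.012,drum=0,jar=0,brush=0,trier=0)
ims=[]
for c in("top","side"):
    p=viewer.get_image(c);ims.append(p["frame"][:,:,::-1])
    print(c,p["xyz"])
    for k,z in Z.items():
        for m in nets.mark_of(p,k)[:2]:
            print(k,np.round(m["confidence"],2),np.round(m["uv"]),at(p,m["uv"],z)[:2])
    save(p,c+"1.png",s=1.4)
s=read_state();print(s)
E
python3 a.py
```

```text
pics
top [ 0.4234 -0.0179  1.1579]
jaw_grip 0.61 [238. 250.] [0.4616 0.0679]
jaw_grip 0.54 [291. 161.] [ 0.6609 -0.0432]
handle_grip 0.58 [291. 158.] [ 0.6538 -0.0408]
handle_grip 0.48 [118. 280.] [0.3917 0.3072]
gauge 0.73 [267. 253.] [0.4583 0.0085]
lamp 0.89 [276. 148.] [ 0.7171 -0.0074]
lamp 0.41 [408. 278.] [ 0.4058 -0.3306]
cheese 0.86 [205. 186.] [0.6156 0.1612]
cheese 0.74 [375. 302.] [ 0.3497 -0.249 ]
drum 0.96 [135. 191.] [0.6009 0.3328]
jar 0.68 [407. 195.] [ 0.6063 -0.3293]
brush 0.78 [407. 280.] [ 0.4024 -0.3284]
brush 0.26 [279. 148.] [ 0.717  -0.0148]
trier 0.53 [409. 194.] [ 0.6093 -0.3337]
side [ 0.4042 -1.1078  0.8382]
jaw_grip 0.77 [246. 211.] [0.473  0.0695]
jaw_grip 0.63 [317. 207.] [0.6797 0.0471]
handle_grip 0.63 [318. 207.] [ 0.6614 -0.0472]
handle_grip 0.2 [236. 277.] [ 0.4179 -0.2978]
gauge 0.57 [248. 254.] [ 0.4655 -0.0024]
gauge 0.33 [248. 253.] [0.4646 0.0036]
lamp 0.87 [333. 245.] [ 0.7173 -0.0054]
anvil 0.7 [216. 197.] [0.3849 0.3498]
anvil 0.64 [246. 249.] [0.4607 0.0238]
cheese 0.86 [290. 218.] [0.6169 0.1474]
cheese 0.77 [246. 253.] [ 0.4573 -0.0101]
drum 0.81 [278. 195.] [0.6043 0.3185]
jar 0.67 [323. 331.] [ 0.6088 -0.3347]
brush 0.63 [234. 346.] [ 0.397  -0.3408]
trier 0.55 [217. 193.] [0.3904 0.3781]
{'time_s': 1.1, 'joints': array([-1.3956,  0.2586,  0.0215,  1.3337, -0.    ,  1.4182]), 'joint_vel': array([ 0.0016, -0.0001, -0.0007,  0.0001, -0.0001,  0.0005]), 'tau': array([  0.0016, -55.5399,  34.4737,   0.0015,  -0.0002,   0.    ]), 'tool_pos': array([ 0.1771, -0.5207,  0.2313]), 'tool_rot': array([-0.    ,  0.9866,  0.1632, -0.    ]), 'ft_force': array([ 0.1764,  0.7827, -0.7071]), 'wrist_torque': array([ 0.004 , -0.0381,  0.0107]), 'grasp_force': 0.0, 'grip_width': 0.08530710744747078}
```

View pics/top1.png

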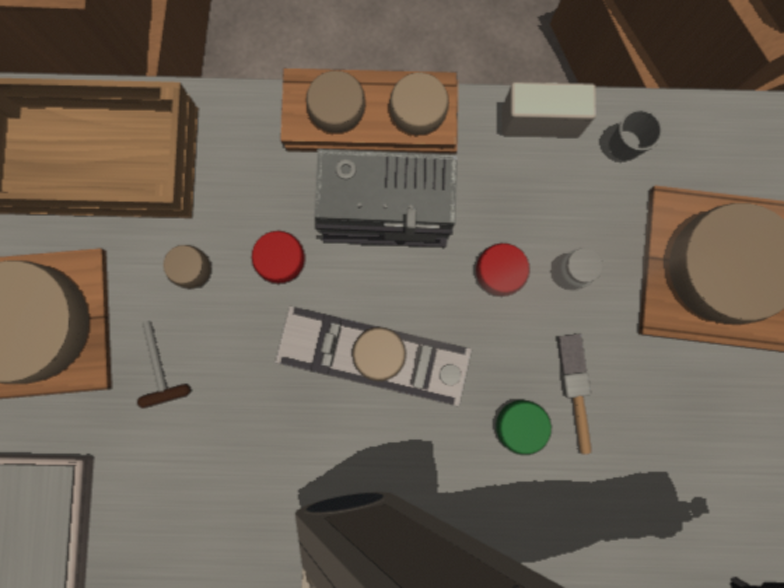

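View pics/side1.png

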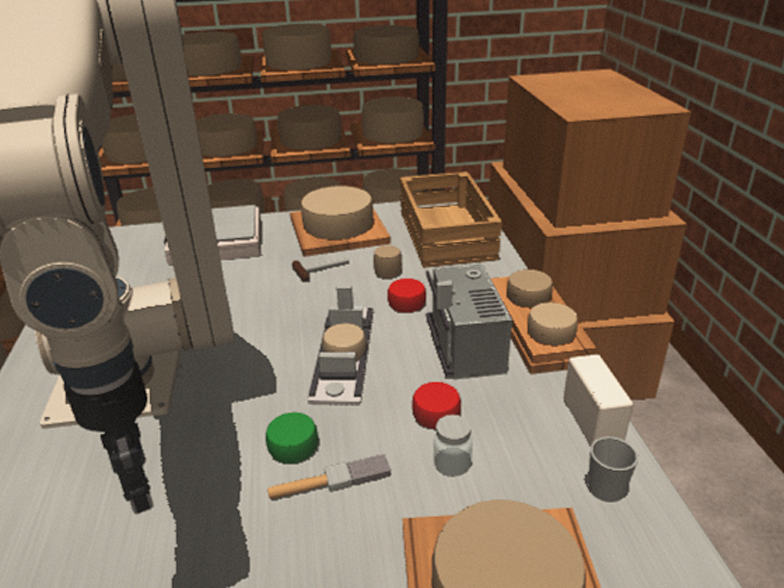

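The candidates for the cheese, in 1.4x top-view pixels, are a pale wheel on the gauge (380,354), reds at (278,256) and (503,268), a green at (525,427), the drum at (186,266), and shelf wheels at (335,100) and (419,102). I choose the one on the gauge. The jaw stands at (328,343) and the handle at (411,218). I'll do a close crop and refine the plate geometry.

```bash
cat >> h.py <<'E'
def go(x,y,z,yaw):
    """tool shift (tool axes) and turn about tool z, deg, to reach pose with tool x at world yaw (deg)"""
    s=read_state();q=R.from_quat(np.roll(s["tool_rot"],-1));m=q.as_matrix()
    d=m.T@(np.array([x,y,z])-s["tool_pos"])
    t=R.from_euler("z",yaw,degrees=True)*R.from_euler("x",180,degrees=True)
    print("shift",np.round(d,4),"turn",np.round((q.inv()*t).as_rotvec(degrees=True),2),"pos",np.round(s["tool_pos"],4))
def pts(p,uvs,z): return np.array([at(p,u,z)[:2] for u in uvs])
E
cat > b.py <<'E'
from h import *
np.set_printoptions(precision=4,suppress=True)
p=viewer.get_image("top")
save(p,"top2.png",(180,90,380,300),2.8)
c=pts(p,np.array([(293,308),(470,348),(460,403),(278,362)])/1.4,.012)
print("corners mean",c.mean(0));d=c[0]+c[3]-c[1]-c[2];print("yaw",np.degrees(np.arctan2(-d[0],d[1])))
for k in("cheese","jaw","handle","lamp","gauge","anvil"):
    for m in nets.cut_out(p,k)[:2]:print(k,round(m["confidence"],2),np.round(m["uv"],1),cv2.minAreaRect(np.argwhere(m["pixels"])[:,::-1].astype(np.float32)))
go(.465,.07,.26,-12.5)
E
python3 b.py
```

```text
corners mean [0.4568 0.0053]
yaw -11.397688874844636
cheese 0.81 [203.4 183.8] ((199.00003051757812, 183.50001525878906), (37.47665786743164, 37.47665786743164), 45.0)
cheese 0.63 [376.9 304.5] ((374.0000305175781, 305.0000305175781), (39.59798049926758, 38.18376159667969), 45.0)
jaw 0.86 [232.8 243.4] ((233.45079040527344, 245.48704528808594), (14.14982795715332, 41.02431869506836), 14.743562698364258)
handle 0.7 [292.9 168.4] ((294.28680419921875, 160.4847869873047), (37.54719543457031, 23.155290603637695), 4.085616588592529)
lamp 0.65 [276.7 142.5] ((276.1280212402344, 141.33004760742188), (102.14717102050781, 67.67975616455078), 1.9978798627853394)
gauge 0.75 [244.2 251.1] ((266.68914794921875, 253.94833374023438), (135.34686279296875, 43.54447937011719), 13.771600723266602)
anvil 0.7 [408.4 271.5] ((412.39190673828125, 281.3513488769531), (85.98065948486328, 19.399076461791992), 80.53767395019531)
anvil 0.6 [270.8 251.1] ((271.0, 253.0), (38.0, 38.0), 90.0)
shift [ 0.4628 -0.4666 -0.0287] turn [-0.   -0.   31.28] pos [ 0.1771 -0.5207  0.2313]
```

View pics/top2.png

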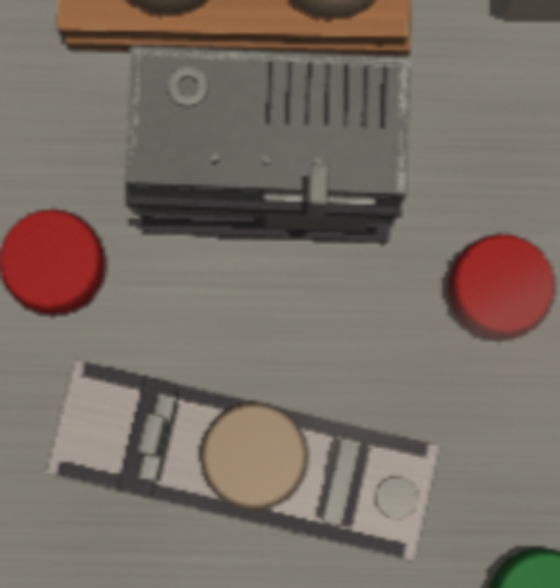

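The crop shows the pale wheel on the gauge at (254,455), the jaw grip at (152,434), the anvil at (342,480), and the handle at (318,183) with the pins at (215/266/318,160). The choice is confirmed. Next I move above the jaw.

Emit:
jog_arm(targets="100 0.04 -0.04 -0.02 0 0 3; 100 0.08 -0.08 -0.03 0 0 6; 100 0.12 -0.12 -0.03 0 0 9; 100 0.16 -0.16 -0.03 0 0 12; 100 0.20 -0.20 -0.03 0 0 15; 100 0.24 -0.24 -0.03 0 0 18; 100 0.28 -0.28 -0.03 0 0 21; 100 0.32 -0.32 -0.03 0 0 24")

```text
time_s: 2.45
tool_pos: [0.3775, -0.113, 0.2616]
tool_rot: [0.0, 0.999, -0.047, 0.0]
ft_force: [0.6, -0.6, 0.3]
grip_width: 0.0854
grasp_force: 0.0
```

```bash
python3 -c "
from h import *
p=viewer.get_image('top')
f=lambda u,z:at(p,(180+u[0]/2.8,90+u[1]/2.8),z)
print(f((152,434),.124),f((318,183),.183),f((243,458),.012))
c=[f(u,.012)[:2] for u in [(75,362),(438,447),(410,555),(48,470)]];print(np.mean(c,0))
go(.465,.06,.26,-13)"
```

```text
[0.47035151 0.0755981  0.124     ] [ 0.65555078 -0.04620052  0.183     ] [0.45683435 0.00794651 0.012     ]
[0.45670727 0.00853038]
shift [ 0.0701 -0.175   0.0022] turn [-0.13 -0.09  7.71] pos [ 0.3791 -0.1078  0.2617]
```

Emit:
jog_arm(targets="100 0.025 -0.05 0 0 0 3; 100 0.05 -0.10 0 0 0 6; 100 0.07 -0.15 0 0 0 7.5; 100 0.07 -0.165 0 0 0 7.5; 100 0.07 -0.165 0 0 0 7.5; 100 0.07 -0.165 0 0 0 7.5")

```text
time_s: 3.25
tool_pos: [0.4551, 0.0091, 0.2614]
tool_rot: [-0.013, 0.996, -0.09, 0.001]
ft_force: [-0.3, 0.2, 0.3]
grip_width: 0.0853
grasp_force: 0.0
```

```bash
python3 -c "
from h import *
p=viewer.get_image('wrist');save(p,'w1.png',s=1.4);print(p['xyz'])
for k in ('jaw_grip','cheese'):
  for m in nets.mark_of(p,k)[:2]: print(k,m['confidence'],m['uv'],at(p,m['uv'],dict(jaw_grip=.104,cheese=.012)[k]))
go(.465,.06,.26,-13)"
```

```text
[ 0.52143121 -0.00619671  0.4046458 ]
jaw_grip 0.79 [203.8, 180.4] [0.46973761 0.07797301 0.104     ]
cheese 0.71 [293.3, 160.0] [4.59075413e-01 3.98996865e-04 1.20000000e-02]
cheese 0.67 [100.7, 36.2] [0.61920886 0.17275817 0.012     ]
shift [ 0.0004 -0.0517  0.0028] turn [-1.5   0.05  2.64] pos [0.4553 0.0092 0.2615]
```

View pics/w1.png

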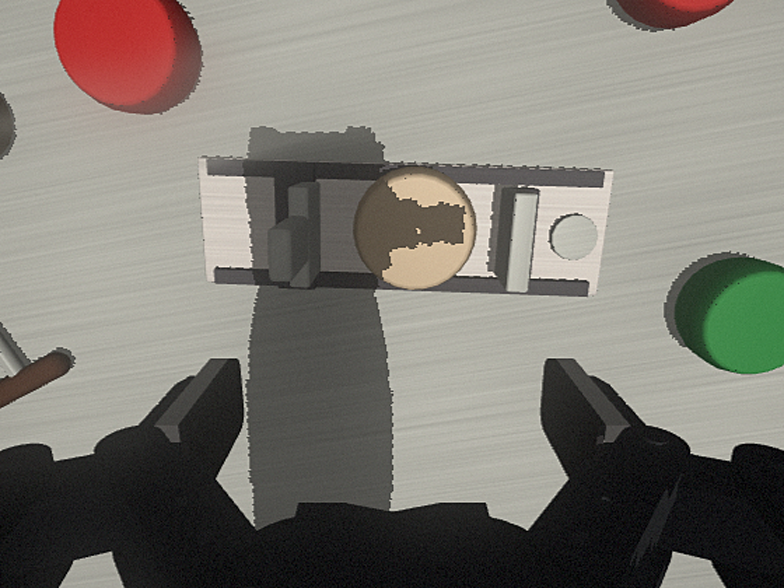

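The view shows the jaw grip top at about (281,252) in 1.4x pixels, the cheese at (415,228), the anvil at (523,240), and the plate corners at (201,157), (613,170), (597,296) and (208,281). I'll work out the gauge pose from them and check why the move fell short.

```bash
python3 -c "
from h import *
np.set_printoptions(precision=4,suppress=True)
p=viewer.get_image('wrist')
f=lambda u,z:at(p,(u[0]/1.4,u[1]/1.4),z)[:2]
c=np.array([f(u,.012) for u in [(201,157),(613,170),(597,296),(208,281)]]);d=c[0]+c[3]-c[1]-c[2]
print(c,c.mean(0),np.degrees(np.arctan2(-d[0],d[1])),np.linalg.norm(d)/2)
print(f((281,252),.124),f((415,228),.057))
save(p,'w2.png',(170,130,250,220),6)
s=read_state();print(s['joints'],s['joint_vel']);go(.470,.077,.20,-13)"
```

```text
[[ 0.5387  0.1505]
 [ 0.4731 -0.1575]
 [ 0.3749 -0.1385]
 [ 0.442   0.1725]] [0.4572 0.0068] -12.096346186601533 0.3165077127724901
[0.4742 0.0749] [ 0.4632 -0.0028]
[-0.1816  0.0862 -0.1184  1.3664  0.0263  3.1406] [ 0.0035  0.0016  0.0016 -0.0002  0.0008 -0.0005]
shift [ 0.0021 -0.0676  0.0633] turn [-1.5   0.04  2.65] pos [0.4554 0.0092 0.2615]
```

View pics/w2.png

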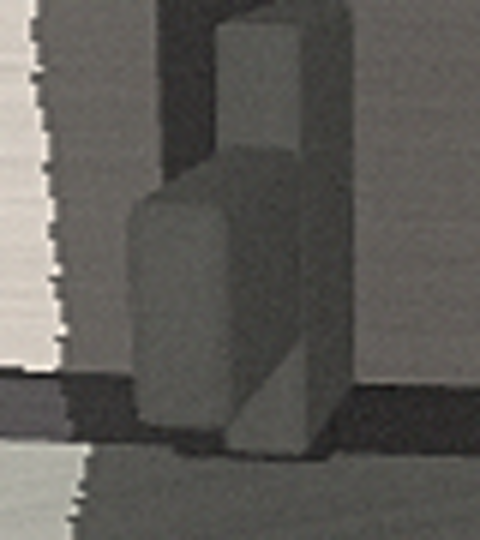

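Joint 6 is at its limit, so I'll use the half-turned grasp.

Emit:
jog_arm(targets="100 0 -0.01 0 0 0 -10; 100 0 -0.02 0 0 0 -20; 100 0 -0.03 0 0 0 -30; 100 0 -0.04 0 0 0 -40; 100 0 -0.05 0 0 0 -50; 100 0 -0.06 0 0 0 -60; 100 0 -0.065 0 0 0 -70; 100 0 -0.065 0 0 0 -80")

```text
time_s: 4.45
tool_pos: [0.4672, 0.0738, 0.2631]
tool_rot: [-0.009, 0.819, 0.574, 0.009]
ft_force: [0.3, 0.6, 1.1]
grip_width: 0.0853
grasp_force: 0.0
```

```bash
python3 -c "
from h import *
go(.472,.076,.20,167.5)"
```

```text
shift [0.0021 0.0041 0.0631] turn [  1.06  -1.34 -97.45] pos [0.4672 0.0738 0.2631]
```

Emit:
jog_arm(targets="100 0.002 0.004 0.01 0.1 -0.1 -10; 100 0.002 0.004 0.01 0.2 -0.3 -20; 100 0.002 0.004 0.02 0.3 -0.4 -30; 100 0.002 0.004 0.02 0.4 -0.5 -40; 100 0.002 0.004 0.03 0.5 -0.7 -50; 100 0.002 0.004 0.03 0.6 -0.8 -60; 100 0.002 0.004 0.03 0.7 -0.9 -70; 100 0.002 0.004 0.03 0.8 -1.0 -80")

```text
time_s: 5.45
tool_pos: [0.4717, 0.0747, 0.2331]
tool_rot: [-0.002, 0.259, 0.966, 0.003]
ft_force: [0.2, 0.3, -0.1]
grip_width: 0.0857
grasp_force: 0.0
```

```bash
python3 -c "
from h import *
go(.472,.076,.20,167.5)"
```

```text
shift [0.0003 0.0011 0.0331] turn [  0.3   -0.26 -17.48] pos [0.4717 0.0747 0.2331]
```

Emit:
jog_arm(targets="100 0 0.001 0.01 0.1 -0.1 -9; 100 0 0.001 0.033 0.3 -0.3 -17.5; 100 0 0.001 0.033 0.3 -0.3 -17.5; 100 0 0.001 0.033 0.3 -0.3 -17.5")

```text
time_s: 5.95
tool_pos: [0.4724, 0.0759, 0.2008]
tool_rot: [0.001, 0.113, 0.994, -0.0]
ft_force: [0.6, -0.4, 0.3]
grip_width: 0.0854
grasp_force: 0.0
```

```bash
python3 -c "
from h import *
p=viewer.get_image('wrist');save(p,'w3.png',s=1.4)
for m in nets.mark_of(p,'jaw_grip')[:2]: print(m['confidence'],m['uv'],at(p,m['uv'],.104))
print([proj(p,(.472+.216*a,.076+.976*a,.124)) for a in(-.007,.007)])
go(.472,.076,.085,167.5)"
```

```text
0.74 [278.1, 200.0] [0.4712997  0.07584095 0.104     ]
[array([267.56935773, 209.26572142]), array([289.35662673, 209.10064726])]
shift [ 0.0008 -0.0002  0.1159] turn [ 0.01  0.1  -0.4 ] pos [0.4726 0.076  0.2009]
```

View pics/w3.png

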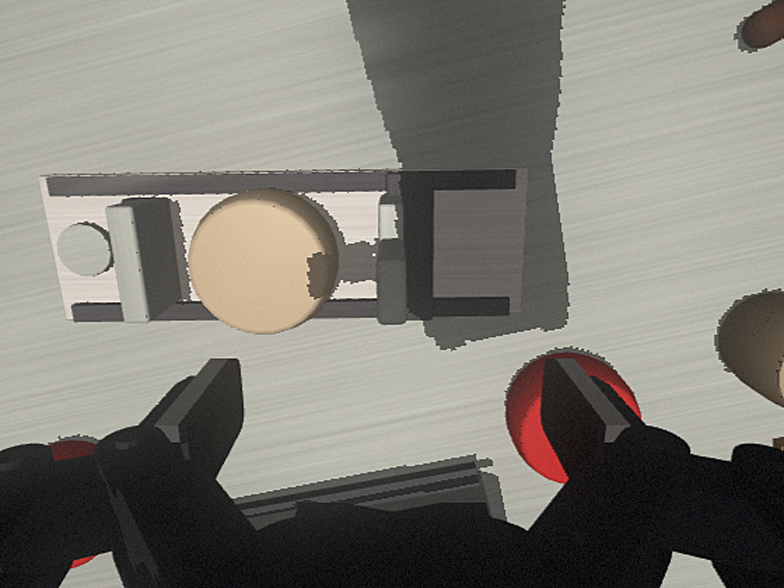

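The grip's top is at 377–407 px (1.4x), within 1 mm of the prediction, between the open fingers. I descend and grip it.

Emit:
jog_arm(targets="100 0 0 0.04 0 0 -0.8; 100 0 0 0.08 0 0 -0.8; 100 0 0 0.116 0 0 -0.8; 100 0 0 0.116 0 0 -0.8; 0 0 0 0.116 0 0 -0.8; 0 0 0 0.116 0 0 -0.8; 0 0 0 0.116 0 0 -0.8; 0 0 0 0.116 0 0 -0.8", newtons=30)

```text
time_s: 7.05
tool_pos: [0.4726, 0.0761, 0.0847]
tool_rot: [0.001, 0.104, 0.995, -0.0]
ft_force: [-2.7, 1.6, 11.5]
grip_width: 0.0133
grasp_force: 32.0
```

Emit:
jog_arm(targets="0 0 0 0 0 0 0; 0 0 0 0 0 0 0")

```text
time_s: 7.3
tool_pos: [0.4725, 0.0761, 0.0847]
tool_rot: [0.001, 0.104, 0.995, -0.0]
ft_force: [-1.6, -0.6, 6.2]
grip_width: 0.0134
grasp_force: 31.3
```

Emit:
jog_arm(targets="0 0 -0.006 0 0 0 0; 0 0 -0.012 0 0 0 0; 0 0 -0.018 0 0 0 0; 0 0 -0.024 0 0 0 0; 0 0 -0.030 0 0 0 0; 0 0 -0.036 0 0 0 0; 0 0 -0.038 0 0 0 0; 0 0 -0.038 0 0 0 0")

```text
time_s: 8.3
tool_pos: [0.4647, 0.0394, 0.0847]
tool_rot: [0.001, 0.104, 0.995, 0.001]
ft_force: [-0.9, 3.9, 5.8]
grip_width: 0.0136
grasp_force: 31.4
```

```bash
python3 -c "
from h import *
p=viewer.get_image('wrist');save(p,'w4.png',s=1.4)
go(.4725,.0761,.0847,168)"
```

```text
shift [-0.      0.0376  0.    ] turn [0.07 0.08 0.04] pos [0.4647 0.0394 0.0847]
```

View pics/w4.png

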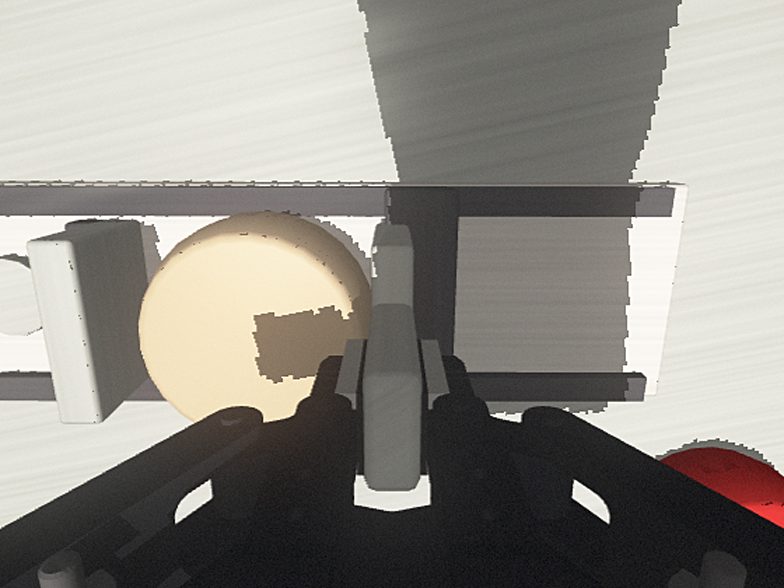

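The grip is held between the pads and the jaw is touching the cheese. A gap to the anvil of roughly 10 mm remains. I'll go on slowly.

Emit:
jog_arm(targets="0 0 -0.002 0 0 0 0; 0 0 -0.004 0 0 0 0; 0 0 -0.006 0 0 0 0; 0 0 -0.007 0 0 0 0; 0 0 -0.007 0 0 0 0")

```text
time_s: 8.98
tool_pos: [0.4633, 0.0328, 0.0847]
tool_rot: [0.001, 0.104, 0.995, 0.001]
ft_force: [-0.9, 4.8, 6.6]
grip_width: 0.0135
grasp_force: 31.4
```

Emit:
jog_arm(targets="0 0 -0.001 0 0 0 0; 0 0 -0.002 0 0 0 0; 0 0 -0.002 0 0 0 0")

```text
time_s: 9.35
tool_pos: [0.4629, 0.0309, 0.0847]
tool_rot: [0.001, 0.104, 0.995, 0.001]
ft_force: [-0.7, 4.8, 6.8]
grip_width: 0.0136
grasp_force: 31.4
```

Emit:
jog_arm(targets="0 0 -0.001 0 0 0 0; 0 0 -0.001 0 0 0 0")

```text
time_s: 9.6
tool_pos: [0.4626, 0.0299, 0.0847]
tool_rot: [0.001, 0.104, 0.995, 0.001]
ft_force: [-0.9, 5.1, 6.6]
grip_width: 0.0137
grasp_force: 31.4
```

Emit:
jog_arm(targets="0 0 -0.001 0 0 0 0; 0 0 -0.001 0 0 0 0")

```text
time_s: 9.85
tool_pos: [0.4624, 0.0289, 0.0847]
tool_rot: [0.001, 0.104, 0.995, 0.001]
ft_force: [-0.3, 5.9, 6.2]
grip_width: 0.0139
grasp_force: 31.4
```

Emit:
jog_arm(targets="0 0 -0.0005 0 0 0 0; 0 0 -0.001 0 0 0 0")

```text
time_s: 10.1
tool_pos: [0.4624, 0.0285, 0.0847]
tool_rot: [0.001, 0.104, 0.995, 0.001]
ft_force: [0.8, 11.5, 5.7]
grip_width: 0.0137
grasp_force: 31.3
```

Emit:
jog_arm(targets="0 0 -0.0005 0 0 0 0; 0 0 -0.001 0 0 0 0")

```text
time_s: 10.35
tool_pos: [0.4623, 0.0284, 0.0847]
tool_rot: [0.001, 0.104, 0.995, 0.002]
ft_force: [2.1, 17.4, 5.7]
grip_width: 0.0136
grasp_force: 31.6
```

Nipped with about 12 N on the cheese. I hold, then release and lift.

Emit:
jog_arm(targets="0 0 0 0 0 0 0; 0 0 0 0 0 0 0; 0 0 0 0 0 0 0; 60 0 0 0 0 0 0; 60 0 0 0 0 0 0; 60 0 0 0 0 0 0; 60 0 0 0 0 0 0; 60 0 0 0 0 0 0")

```text
time_s: 11.35
tool_pos: [0.4617, 0.0261, 0.084]
tool_rot: [0.0, 0.104, 0.995, -0.0]
ft_force: [0.6, 0.1, -0.1]
grip_width: 0.0514
grasp_force: 0.0
```

Emit:
jog_arm(targets="60 0 0 -0.03 0 0 0; 60 0 0 -0.08 0 0 0; 60 0 0 -0.13 0 0 0; 60 0 0 -0.18 0 0 0; 60 0 0 -0.18 0 0 0")

```text
time_s: 11.98
tool_pos: [0.463, 0.026, 0.2676]
tool_rot: [0.003, 0.104, 0.995, -0.0]
ft_force: [0.6, -0.7, -0.5]
grip_width: 0.0513
grasp_force: 0.0
```

```bash
python3 -c "
from h import *
p=viewer.get_image('wrist');save(p,'w5.png',s=1.2)
for m in nets.mark_of(p,'jaw_grip')[:2]: print(m['confidence'],m['uv'],at(p,m['uv'],.104))
p=viewer.get_image('side')
for m in nets.mark_of(p,'handle_grip')[:2]: print(m['confidence'],m['uv'],at(p,m['uv'],.166))
print(read_state()['joints']);go(.60,-.045,.265,178.5)"
```

```text
0.67 [280.4, 181.0] [0.46412909 0.02730001 0.104     ]
0.77 [317.9, 206.1] [ 0.66034519 -0.04434809  0.166     ]
[-1.24956875e-01  1.00260991e-01 -9.84960030e-02  1.37351177e+00
 -9.65514983e-05  8.39175222e-02]
shift [-0.1507 -0.041  -0.0023] turn [ -0.    -0.08 -10.47] pos [0.4611 0.0263 0.2629]
```

View pics/w5.png

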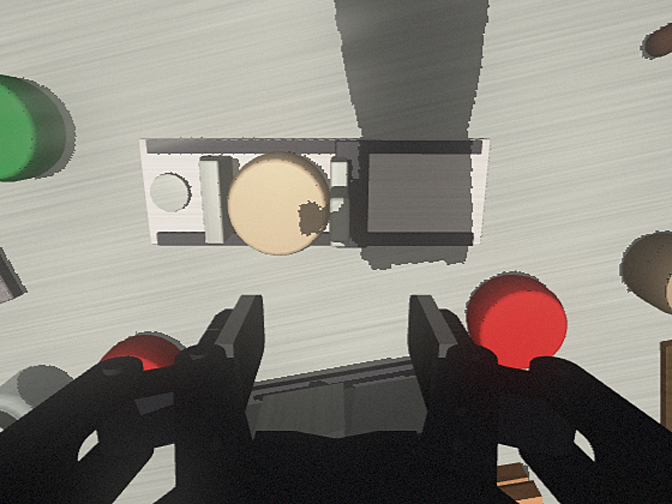

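The cheese is nipped between the anvil (215,200) and the jaw (340,200), with both faces touching. Next is the handle.

Emit:
jog_arm(targets="60 -0.04 -0.01 0 0 0 -4; 60 -0.08 -0.02 0 0 0 -8; 60 -0.12 -0.03 0 0 0 -10.5; 60 -0.16 -0.035 0 0 0 -10.5; 60 -0.205 -0.032 0 0 0 -10.5; 60 -0.205 -0.032 0 0 0 -10.5; 60 -0.205 -0.032 0 0 0 -10.5")

```text
time_s: 13.05
tool_pos: [0.655, -0.0475, 0.2626]
tool_rot: [-0.001, 0.013, 1.0, 0.0]
ft_force: [-0.4, -0.4, 0.1]
grip_width: 0.0513
grasp_force: 0.0
```

```bash
python3 -c "
from h import *
p=viewer.get_image('wrist');save(p,'w6.png',s=1.4)
for m in nets.mark_of(p,'handle_grip')[:2]: print(m['confidence'],m['uv'],at(p,m['uv'],.166))
print([proj(p,(.656,-.046+a,.183)) for a in(-.007,.007)])
go(.656,-.046,.147,178.5)"
```

```text
0.7 [282.1, 204.1] [ 0.65671299 -0.04511393  0.166     ]
[array([270.15894354, 210.42890975]), array([291.65695481, 209.91286756])]
shift [-0.0013  0.0013  0.1171] turn [-0.   -0.01  0.04] pos [ 0.6547 -0.0473  0.2641]
```

View pics/w6.png

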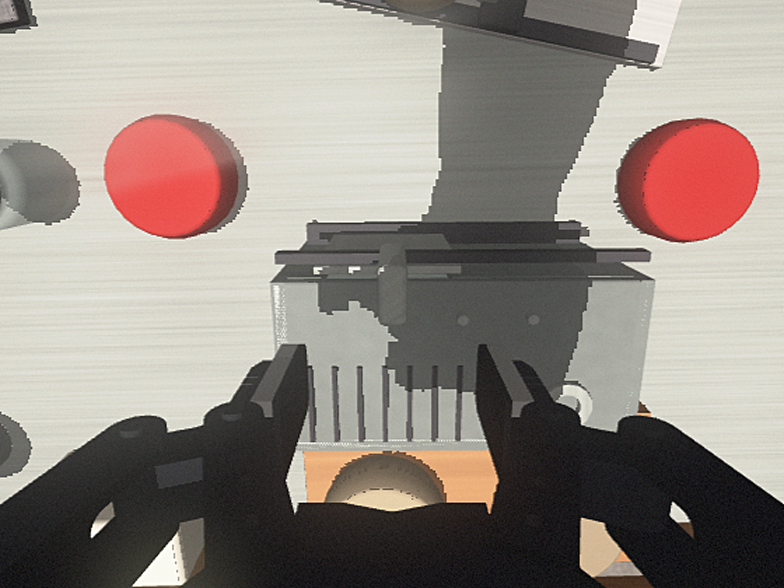

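The handle's top is at 378–408 px, as predicted, centred between the fingers. The half and open pins are at (462,320) and (533,320). I descend and grip it.

Emit:
jog_arm(targets="60 -0.001 0.001 0.04 0 0 0; 60 -0.001 0.001 0.08 0 0 0; 60 -0.001 0.001 0.117 0 0 0; 60 -0.001 0.001 0.117 0 0 0; 0 -0.001 0.001 0.117 0 0 0; 0 -0.001 0.001 0.117 0 0 0; 0 -0.001 0.001 0.117 0 0 0; 0 -0.001 0.001 0.117 0 0 0", newtons=50)

```text
time_s: 14.15
tool_pos: [0.6573, -0.047, 0.1494]
tool_rot: [0.002, 0.013, 1.0, -0.001]
ft_force: [-0.9, -1.5, 6.3]
grip_width: 0.0134
grasp_force: 49.0
```

Emit:
jog_arm(targets="0 0 0 0 0 0 0; 0 0 0 0 0 0 0")

```text
time_s: 14.4
tool_pos: [0.6573, -0.047, 0.1494]
tool_rot: [0.002, 0.013, 1.0, -0.001]
ft_force: [-1.7, -1.3, 6.5]
grip_width: 0.0132
grasp_force: 49.0
```

Emit:
jog_arm(targets="0 0 0.007 0 0 0 0; 0 0 0.014 0 0 0 0; 0 0 0.021 0 0 0 0; 0 0 0.028 0 0 0 0; 0 0 0.035 0 0 0 0; 0 0 0.0405 0 0 0 0; 0 0 0.0405 0 0 0 0; 0 0 0.0405 0 0 0 0")

```text
time_s: 15.4
tool_pos: [0.6581, -0.0073, 0.1494]
tool_rot: [0.002, 0.013, 1.0, -0.001]
ft_force: [-2.3, -6.0, 7.3]
grip_width: 0.0135
grasp_force: 49.2
```

```bash
python3 -c "
from h import *
p=viewer.get_image('wrist');save(p,'w7.png',s=1.4)
go(.6573,-.047,.1494,178.5);s=read_state();print(s['ft_force'],s['grasp_force'],s['grip_width'])"
```

```text
shift [-0.0002 -0.0396  0.0001] turn [-0.15  0.19  0.01] pos [ 0.6581 -0.0074  0.1494]
[-2.29328463 -6.21611623  7.95304451] 49.22492980957031 0.013499406689592715
```

View pics/w7.png

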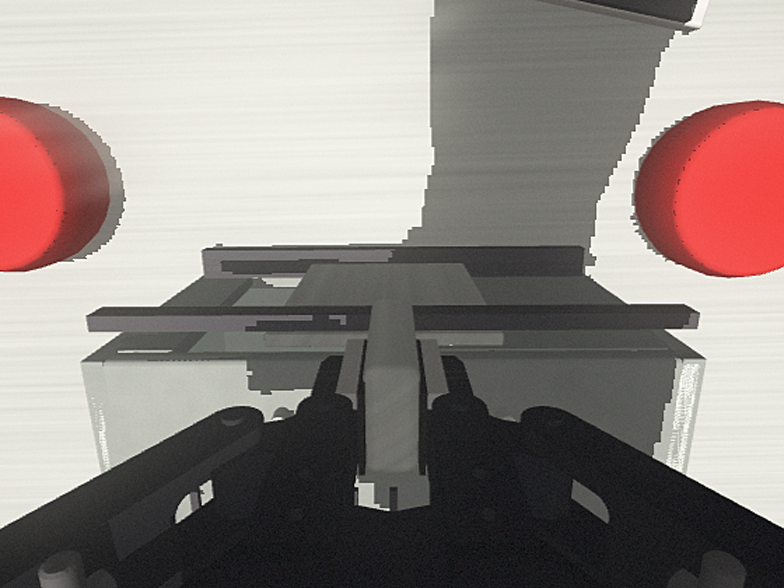

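The handle is at 391 px, midway between the outer pins (284 and 507) and on the lamp's centre (393), so it stands at half travel.

Emit:
jog_arm(targets="0 0 0 0 0 0 0; 0 0 0 0 0 0 0; 0 0 0 0 0 0 0; 0 0 0 0 0 0 0")

```text
time_s: 15.95
tool_pos: [0.6581, -0.0074, 0.1494]
tool_rot: [0.002, 0.013, 1.0, -0.001]
ft_force: [-2.5, -5.6, 8.1]
grip_width: 0.0133
grasp_force: 49.2
```

```bash
python3 -c "
from rig import order
print(order.hand_in())"
```

```text
the job is handed in; nothing more can be done
None
```

I handed the job in at about 16 s, with the jaw left closed on the cheese (nipped at about 12 N) and the gripper holding the shutter handle at half travel, about 40 mm; no verdict came back.

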